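# Prove the stop of the decorating wheel, then hold its speed at the mark

## Task

The decorating wheel has just been switched on: cycle its emergency stop, pressing the mushroom button down until it latches and then twisting it clockwise and letting go so that it springs back up. Then bring the wheel up to working speed by drawing the T-handle of the spring-return speed control towards you until its index lines up with the set marker, without running well past it, and finish while still holding it there against its spring, as the wheel must keep that speed while the cup is painted. Do not shift the marker or disturb the other things on the bench.

Things in the scene. Friction and masses are not known exactly. Their poses are not given: they have to be found in the camera images.
- stop_top (a point): centre of the crown of the emergency stop's mushroom head. The head is a ribbed disc 40 mm in diameter and 24 mm tall (the crown is its top face) on a 17 mm stem. It stands on a fixed box 82 x 82 mm, 58 mm high, in its middle; released, the crown is 98 mm above the bench and the head's underside 16 mm above the box, latched about 7 mm lower. The box stands either to the left or to the right of the speed control and may be turned; z is up
- stop_press (a joint): how far the mushroom head is pressed, m: 0 released, 0.0075 fully down. It snaps past a detent (about 8 N) and then stays latched at about 0.0069 when let go
- stop_turn (a joint): twist of the mushroom head, rad, clockwise seen from above: 0 at rest, stop at 0.95. The latch is free beyond about 0.6; the twist has a weak return spring. A gripped head cannot rise until the fingers let go: open them while it is still twisted and it springs up to stop_press 0
- grip (a point): centre of the T-handle's cross-bar, a round bar 14 mm thick and 64 mm long lying level along this frame's y, 95 mm above the bench, on a 12 mm stem 45 mm above the control's housing (250 long x 100 x 50 mm high, fixed, turned by up to about 0.4 rad). It slides along its frame's -x, roughly towards the robot; 25 mm and more is free on either side of the bar for fingers that close along x
- handle (a joint): how far the handle is drawn, m: 0 at rest, end stop at 0.100. A spring always pulls it back, 4 N at rest growing by 1.1 N per 10 mm
- pointer (a point): tip of the steel index finger on the handle's carriage, which moves with the handle above a scale with 10 mm divisions (41 mm to the +y side of the bar's centre, 41 mm lower, same x as the bar's axis; a black index 3 mm wide that shows beside the bar's end). Its frame is turned as the control
- mark (a point): tip of the index of the set marker, a brass clamp block 14 x 14 x 12 mm with a small thumbscrew and a 3 mm wide index on the rail along the scale, on the +y side of the handle, 54 mm above the bench. Same axes as pointer: the two indexes line up when pointer has the same x along these axes (zero difference). It stands 45 to 85 mm from where the handle rests
- jar: round white jar, 74 mm wide, with a wooden lid and a mushroom-shaped wooden lid knob, 90 mm tall in all; loose and no part of the job; origin at its underside
- cup: dark tapered cup, 84 mm wide at the rim, 95 mm tall, standing behind the speed control; origin at its underside
- bowl: small bowl, 110 mm wide, 45 mm tall, behind the speed control; origin at its underside
- brush: paint brush 220 mm long, lying at the right; origin under its middle
- rib: flat wooden rib, 45 x 95 x 6 mm, lying at the left of the speed control's far end; origin under its middle
- loop_tool: loop trimming tool 170 mm long, lying flat; origin under its middle
- spray: spray bottle, 74 mm wide, 185 mm tall, at the left; origin at its underside
Not all that is in view belongs to the job. What is shaped like the part that bears stop_top but green or purple is not meant.

How it is judged:
By the outcome, as a careful person would: the job done as asked, in the order asked, and still so for the second after the job is handed in, while the arm keeps its last pose, push and grip.
It also fails if it takes over 51 s, if anything falls off the work surface, if the arm or the gripper's body presses on something with over 40 N, if the wrist force passes 120 N, or if a joint passes its speed limit or range.

## Robot

A 7-joint arm with a two-finger parallel gripper is mounted at the origin on the work surface. World frame = base frame: x ahead of the robot, y to its left, z up, the work surface at z = 0. Lengths are in m, angles in rad, forces in N, time in s.
With the tool pointing down it reaches from about 0.4 to 0.85 m from the base axis. Payload 4.5 kg.
Tool frame: the origin (TCP) lies on the centre line of the jaws, within the pads' length; the fingertips stand 17 mm ahead of it and the grasp point (between the pads) lies 2 mm behind it (r.tip_reach is the distance from the TCP to the fingertips, in m); z points along the fingers, y is the line along which they close (so a half turn about z gives the same grasp; the last joint's range is limited). The gripper opens to 88 mm and grips with 3 to 60 N. Pads are 18 mm wide; open, the fingers measure 123 mm over their backs; the gripper's body (75 mm by 187 mm) begins 45 mm behind the grasp point.
Start: joints at [-1.178, 0.689, -0.195, 1.565, 0.157, 0.902, -0.215], TCP at [0.219, 0.585, 0.256] pointing down, gripper open.
Joint ranges: [-3.01, 3.01], [-0.46, 2.08], [-1.47, 1.51], [0.13, 2.56], [-1, 4.14], [0.04, 2.09], [-2.66, 2.66]. Speed limits (rad/s): [2.57, 2.57, 3.14, 3.14, 3.14, 3.14, 3.14].

## Interface

Orientations are given as a unit quaternion [x, y, z, w].
In Python, from plant import r gives the robot as it stands.
- The arm moves only by the tool step_arm, never from a script. Its argument "steps" is a list of rows, each a list of 7 numbers: the shift along the tool's x, y, z in cm, then the turn, a rotation vector about the tool's x, y, z in degrees, then the gripper's target within -1 to 1 (shut at 1, half-way at 0, fully open at -1). A call has 1 to 8 rows; each row shifts and turns the commanded pose from where the row before left it, along the tool's axes as they then stand; what a row does not reach is not made up. A row lasts 1/8 s, in which the tool goes at most 62.5 mm and 10.7 degrees, less where a joint would pass 70% of its speed; a pose out of reach is approached as far as the arm can. A call with a gripper value outside its range is refused whole. The fingers move at their own pace and stop on an object; "force" is the grip in N (left out, the last holds). Time passes only in rows, so rows that do not move let the fingers close. It gives the time, the measured TCP pose, the force, the opening and the grip force at its end, in the units of the state.
- r.get_state(): the state, without advancing time (a new reading comes with each control period).
- r.snapshot(name): name is "side" or "top" or "wrist"; returns a dict with "pixels" (400x640x3 uint8, red, green, blue), "fx", "fy", "cx", "cy" (pixels), "cam_to_world" (4x4, takes a point from camera to world coordinates). Camera axes: x right, y down, z forward; pixel columns grow to the right and rows downward; lengths in m; the calibration is good to about 2 mm. A picture is of the moment at which its call begins. There is no depth.
- r.finish_job(): hands the job in; it is judged then, once.
The state is a dict: "clock": time; "q": joint angles; "qd": joint speeds; "joint_torque": joint torques, N m; "tool_pos": TCP position; "eef_rot": TCP orientation; "contact_force": force on the tool from outside, world axes, zero at the start; "moment": the same for the moment, N m; "opening": opening from 0.0 (shut) to 1.0 (fully open); "finger_force": force on a finger pad.
Only numpy, scipy, OpenCV 4.12 (cv2) and the standard library are available. Lean on these libraries where they do the work, as an engineer would, in place of code of your own. Each camera call takes 0.05 s, during which the arm holds its last target. There are 200 camera calls.

## Working session

There is one attempt and no reset: what is moved stays moved. The work goes in short steps, Python scripts to look and compute and a tool call to move; the robot and the scene stay as the last step left them, time stands still between calls to the robot, and variables do not carry over. Pictures are saved under pics/ and viewed, at most 10 in all, crops included, and the job is handed in when it is done.

Besides the shell and the picture viewer there is one more tool, called as name([rows], argument=value, ...), one row to a line, values as JSON. step_arm: Moves the arm, as the interface text tells. Its arguments: {"type":"object","properties":{"steps":{"type":"array","items":{"type":"array","items":{"type":"number"}}},"force":{"type":"number"}},"required":["steps"]}

```bash
mkdir -p pics
cat > h.py <<'E'
import numpy as np, cv2
from plant import r
def snap(n,f=None,crop=None,scale=1):
    s=r.snapshot(n); im=cv2.cvtColor(s["pixels"],cv2.COLOR_RGB2BGR)
    np.savez(f"cam_{n}.npz",**{k:np.array(s[k]) for k in("fx","fy","cx","cy","cam_to_world")})
    if f:
        cv2.imwrite(f"pics/{f}_full.png",im)
        if crop: a,b,c,d=crop; im=im[b:d,a:c]
        if scale!=1: im=cv2.resize(im,None,fx=scale,fy=scale,interpolation=cv2.INTER_CUBIC)
        cv2.imwrite(f"pics/{f}.png",im)
    return s
def ray(n,u,v):
    s=np.load(f"cam_{n}.npz"); T=s["cam_to_world"]
    d=T[:3,:3]@np.array([(u-s["cx"])/s["fx"],(v-s["cy"])/s["fy"],1]); return T[:3,3],d
def atz(n,u,v,z):
    o,d=ray(n,u,v); return (o+d*(z-o[2])/d[2]).round(4)
def proj(n,p):
    s=np.load(f"cam_{n}.npz"); T=s["cam_to_world"]; c=T[:3,:3].T@(np.array(p)-T[:3,3])
    return (c[0]/c[2]*s["fx"]+s["cx"]).round(1),(c[1]/c[2]*s["fy"]+s["cy"]).round(1)
E
python3 - <<'E'
from h import *
snap("top","t0"); snap("side","s0")
a=cv2.imread("pics/t0.png");b=cv2.imread("pics/s0.png")
for n in("top","side"):print(np.load(f"cam_{n}.npz")["cam_to_world"].round(3),np.load(f"cam_{n}.npz")["fx"])
s=r.get_state();print(s["clock"],s["tool_pos"],s["eef_rot"])
E
```

```text
[[-0.012 -0.995  0.096  0.372]
 [-1.     0.013  0.005  0.017]
 [-0.006 -0.096 -0.995  1.202]
 [ 0.     0.     0.     1.   ]] 380.94469177571796
[[ 0.852 -0.319  0.416 -0.123]
 [-0.524 -0.514  0.679 -0.936]
 [-0.003 -0.796 -0.605  0.977]
 [ 0.     0.     0.     1.   ]] 423.46744045180253
0.1 [0.21929208 0.58468917 0.25498773] [ 1.78381600e-01  9.83961040e-01 -8.17688570e-04 -9.08687614e-05]
```

View pics/t0.png

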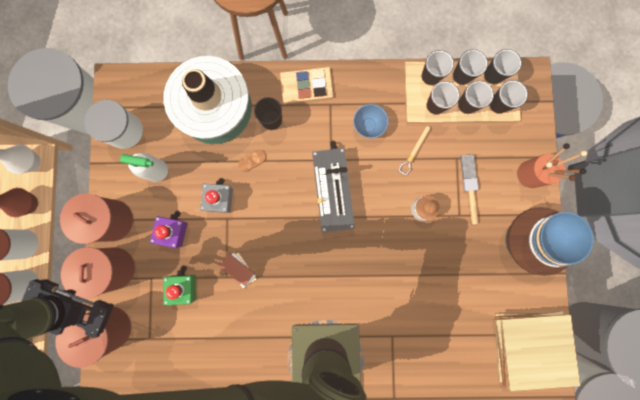

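View pics/s0.png

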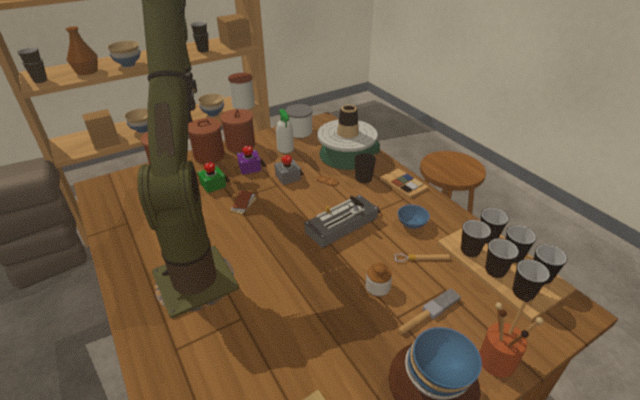

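The red mushroom heads are on a grey box at top (213,197), a purple box at (163,231) and a green box at (174,291). The jar knob at (428,207) could also be mistaken for one. I choose the grey box. The speed control is at about (333,190), with its T-bar near (336,170). Next is a close crop to check the choice.

Run:
```python
from h import *
a=cv2.imread("pics/t0.png")[140:240,190:370]
a=cv2.resize(a,None,fx=4.4,fy=4.4,interpolation=cv2.INTER_CUBIC);cv2.imwrite("pics/c1.png",a)
```

```text
(no output)
```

View pics/c1.png

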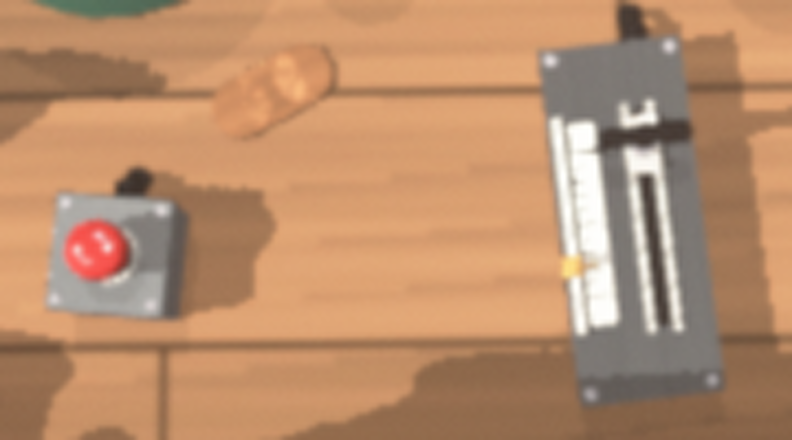

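Run:
```python
from h import *
f=lambda x,y,z: atz("top",190+(x+.5)/4.4-.5,140+(y+.5)/4.4-.5,z)
print("stop",f(97,249,.098))
for p in[(65,202),(163,210),(55,299),(152,305)]:print("box",f(*p,.058))
print("bar",f(600,138,.095),f(690,130,.095))
c=[f(*p,.05) for p in[(549,61),(669,46),(590,395),(712,380)]]
for x in c:print(x)
for a,b in((2,0),(3,1)):
  d=c[b]-c[a];print(np.arctan2(d[1],d[0]))
print("mark",f(597,266,.054), f(571,267,.06))
```

```text
stop [0.4921 0.3255 0.098 ]
box [0.5292 0.3592 0.058 ]
box [0.5228 0.2916 0.058 ]
box [0.4623 0.3651 0.058 ]
box [0.4573 0.2984 0.058 ]
bar [ 0.5625 -0.0091  0.095 ] [ 0.5671 -0.0693  0.095 ]
[0.6251 0.0246 0.05  ]
[ 0.6346 -0.0594  0.05  ]
[ 0.3923 -0.0007  0.05  ]
[ 0.4015 -0.0844  0.05  ]
0.10825213267286757
0.1068417043370657
mark [ 0.4806 -0.0067  0.054 ] [0.4795 0.0112 0.06  ]
```

```bash
cat >> h.py <<'E'
from scipy.spatial.transform import Rotation as R
def to(p,yaw=None):
    s=r.get_state(); M=R.from_quat(s["eef_rot"]); d=M.inv().apply(np.array(p)-s["tool_pos"])*100
    y=M.as_matrix()[:,1]; a=np.degrees(np.arctan2(y[1],y[0]))
    print("delta cm",d.round(2),"yaw_y",a.round(1),"tilt",M.as_matrix()[:,2].round(3),"q7",s["q"][6].round(2),"t",s["clock"],"F",np.round(s["contact_force"],1),"open",s["opening"],"pos",np.round(s["tool_pos"],4))
    if yaw is not None: print("turn about tool z", (a-yaw+90)%180-90)
E
python3 -c "
from h import *
to([.492,.3265,.2])"
```

```text
delta cm [-34.6  -14.59   5.53] yaw_y 69.4 tilt [-0.    -0.002 -1.   ] q7 -0.22 t 0.1 F [0.5 0.8 0.5] open 1.0018533786123132 pos [0.2193 0.5847 0.255 ]
```

step_arm([
  [-4.3,-1.8,0.7,0,0,0,-1],
  [-4.3,-1.8,0.7,0,0,0,-1],
  [-4.3,-1.8,0.7,0,0,0,-1],
  [-4.3,-1.8,0.7,0,0,0,-1],
  [-4.3,-1.8,0.7,0,0,0,-1],
  [-4.3,-1.8,0.7,0,0,0,-1],
  [-4.3,-1.8,0.7,0,0,0,-1],
  [-4.3,-1.8,0.6,0,0,0,-1],
])

```text
clock: 1.1
tool_pos: [0.4918, 0.3283, 0.2001]
eef_rot: [0.178, 0.984, -0.0, -0.0]
contact_force: [0.7, -0.4, -0.8]
opening: 0.997
finger_force: 0.0
```

step_arm([
  [0,0,0,0,0,0,-1],
  [0,0,0,0,0,0,-1],
])

```text
clock: 1.35
tool_pos: [0.4903, 0.3301, 0.2005]
eef_rot: [0.178, 0.984, 0.0, -0.001]
contact_force: [-0.1, -0.0, 0.5]
opening: 0.999
finger_force: 0.0
```

```bash
python3 -c "
from h import *
snap('wrist','w1')
to([.492,.3265,.2]); print(proj('wrist',[.492,.3265,.098]), np.load('cam_wrist.npz')['cam_to_world'].round(3),r.get_state()['q'])"
```

```text
delta cm [-0.36 -0.33  0.07] yaw_y 69.6 tilt [-0.001  0.001 -1.   ] q7 0.33 t 1.4 F [-0.3 -0.5  0.8] open 1.0017814726947034 pos [0.4898 0.3309 0.2007]
(np.float64(322.7), np.float64(206.8)) [[ 0.351  0.903  0.247  0.427]
 [ 0.936 -0.339 -0.092  0.355]
 [ 0.001  0.264 -0.965  0.33 ]
 [ 0.     0.     0.     1.   ]] [-0.53640777  0.71723761 -0.23385823  1.72452752  0.22907322  0.72675139
  0.3273053 ]
```

View pics/w1.png

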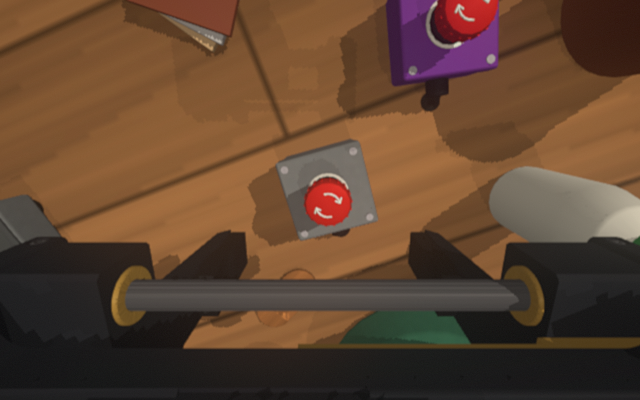

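The wrist view shows the grey box's red head with its crown at about (329,206), close to the prediction of (323,207).

```bash
python3 -c "
from h import *
print(atz('wrist',329,206,.098))
c=[atz('wrist',u,v,.058) for u,v in((284,170),(353,151),(305,235),(370,217))];print(np.mean(c,0))
to([.492,.3275,.125])"
```

```text
[0.4932 0.3316 0.098 ]
[0.4934 0.3308 0.058 ]
delta cm [-0.33 -0.24  7.57] yaw_y 69.6 tilt [-0.001  0.001 -1.   ] q7 0.33 t 1.4 F [-0.3 -0.5  0.8] open 1.0017814726947034 pos [0.4898 0.3309 0.2007]
```

step_arm([
  [-0.3,0,2,0,0,0,1],
  [0,0,2,0,0,0,1],
  [0,0,2,0,0,0,1],
  [0,0,1.6,0,0,0,1],
  [0,0,0,0,0,0,1],
  [0,0,0,0,0,0,1],
  [0,0,0,0,0,0,1],
], force=10)

```text
clock: 2.28
tool_pos: [0.4942, 0.329, 0.1255]
eef_rot: [0.178, 0.984, 0.001, 0.001]
contact_force: [-0.1, 0.1, 0.1]
opening: 0.226
finger_force: 0.0
```

step_arm([
  [0,0,0.4,0,0,0,1],
  [0,0,0.3,0,0,0,1],
  [0,0,0.3,0,0,0,1],
  [0,0,0.2,0,0,0,1],
])

```text
clock: 2.78
tool_pos: [0.4938, 0.3286, 0.1129]
eef_rot: [0.178, 0.984, 0.0, 0.0]
contact_force: [-1.3, -0.1, 3.7]
opening: 0.006
finger_force: 1.7
```

step_arm([
  [0,0,0.2,0,0,0,1],
  [0,0,0.2,0,0,0,1],
])

```text
clock: 3.02
tool_pos: [0.4938, 0.3285, 0.1086]
eef_rot: [0.178, 0.984, 0.0, 0.0]
contact_force: [-0.4, -1.2, 3.0]
opening: 0.006
finger_force: 1.3
```

step_arm([
  [0,0,0.2,0,0,0,1],
  [0,0,0.1,0,0,0,1],
  [0,0,0,0,0,0,1],
])

```text
clock: 3.4
tool_pos: [0.494, 0.3287, 0.1077]
eef_rot: [0.178, 0.984, 0.0, 0.001]
contact_force: [-3.7, -2.2, 19.3]
opening: 0.007
finger_force: 9.4
```

step_arm([
  [0,0,-1.5,0,0,0,1],
  [0,0,-1.5,0,0,0,-1],
  [0,0,0,0,0,0,-1],
  [0,0,0,0,0,0,-1],
  [0,0,0,0,0,0,-1],
  [0,0,0,0,0,0,-1],
  [0,0,0,0,0,0,-1],
])

```text
clock: 4.28
tool_pos: [0.4937, 0.3285, 0.1355]
eef_rot: [0.178, 0.984, -0.0, -0.0]
contact_force: [0.2, -0.4, -0.1]
opening: 0.66
finger_force: 0.0
```

```bash
python3 -c "
from h import *
snap('wrist','w2',(200,100,460,300),3); snap('side','s2',(240,130,340,200),4)
to([.493,.330,.083])
a=cv2.imread('pics/w2.png');b=cv2.imread('pics/s2.png');c=np.zeros((600,800,3),np.uint8)
a=cv2.resize(a,(520,400));b=cv2.resize(b,(280,196));c[:400,:520]=a;c[:196,520:]=b;cv2.imwrite('pics/m2.png',c[:400])"
```

```text
delta cm [0.12 0.11 5.26] yaw_y 69.4 tilt [-0. -0. -1.] q7 0.3 t 4.375 F [-0.6  1.   0.5] open 0.7582766719916625 pos [0.4938 0.3285 0.1356]
```

View pics/m2.png

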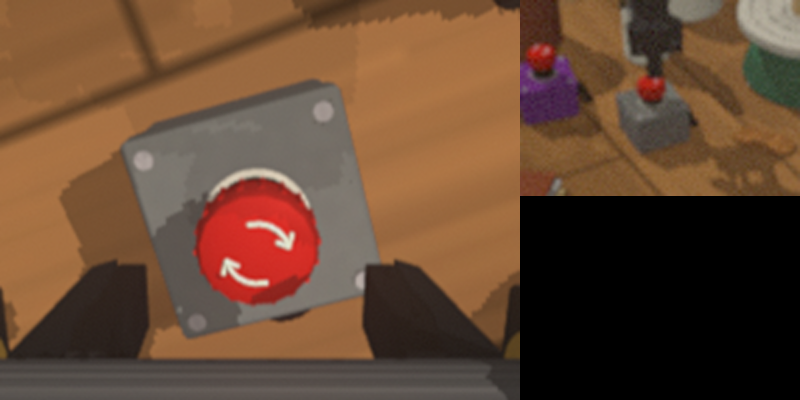

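The head sits low with its stem hidden, so it is latched. It lies centred between the fingers, with the crown at crop (258,243). I'll descend and grip.

step_arm([
  [0.1,0.1,2,0,0,0,-1],
  [0,0,2,0,0,0,-1],
  [0,0,1.2,0,0,0,-1],
  [0,0,0,0,0,0,1],
  [0,0,0,0,0,0,1],
  [0,0,0,0,0,0,1],
  [0,0,0,0,0,0,1],
], force=20)

```text
clock: 5.25
tool_pos: [0.4935, 0.33, 0.0842]
eef_rot: [0.178, 0.984, 0.0, 0.0]
contact_force: [0.4, 0.6, 0.3]
opening: 0.568
finger_force: 0.0
```

step_arm([
  [0,0,0,0,0,0,1],
  [0,0,0,0,0,0,1],
])

```text
clock: 5.5
tool_pos: [0.4932, 0.3295, 0.0838]
eef_rot: [0.179, 0.984, -0.0, -0.0]
contact_force: [-0.3, -1.6, 0.5]
opening: 0.447
finger_force: 20.0
```

Gripped: opening 0.447 is about 39 mm, which matches the head. Next I twist it clockwise, which is + about tool z.

step_arm([
  [0,0,0,0,0,8,1],
  [0,0,0,0,0,8,1],
  [0,0,0,0,0,8,1],
  [0,0,0,0,0,8,1],
  [0,0,0,0,0,8,1],
  [0,0,0,0,0,6,1],
  [0,0,0,0,0,0,1],
])

```text
clock: 6.38
tool_pos: [0.4927, 0.329, 0.0837]
eef_rot: [0.548, 0.836, -0.001, 0.0]
contact_force: [-0.8, -3.8, 2.7]
opening: 0.45
finger_force: 20.0
```

```bash
python3 -c "
from h import *
to([.493,.330,.083]);print(r.get_state()['moment'],r.get_state()['finger_force'])"
```

```text
delta cm [0.08 0.07 0.07] yaw_y 23.5 tilt [-0.001 -0.002 -1.   ] q7 -0.23 t 6.375 F [-0.8 -3.8  2.7] open 0.45022459599388454 pos [0.4927 0.329  0.0837]
[-0.69136445  0.20869001  0.03775442] 19.992134738713503
```

step_arm([
  [0,0,0,0,0,0,-1],
  [0,0,0,0,0,0,-1],
  [0,0,0,0,0,0,-1],
  [0,0,0,0,0,0,-1],
  [0,0,0,0,0,0,-1],
  [0,0,0,0,0,0,-1],
])

```text
clock: 7.12
tool_pos: [0.4932, 0.3299, 0.0837]
eef_rot: [0.549, 0.836, 0.0, -0.0]
contact_force: [0.8, -0.4, -0.1]
opening: 0.997
finger_force: 0.0
```

step_arm([
  [0,0,-3,0,0,0,-1],
  [0,0,-3,0,0,0,-1],
  [0,0,-3,0,0,0,-1],
  [0,0,-3,0,0,0,-1],
  [0,0,0,0,0,0,-1],
])

```text
clock: 7.75
tool_pos: [0.4945, 0.3306, 0.2059]
eef_rot: [0.549, 0.836, 0.002, 0.001]
contact_force: [0.4, 0.3, -0.3]
opening: 0.998
finger_force: 0.0
```

```bash
python3 -c "
from h import *
snap('wrist','w3',(200,100,460,300),2); snap('side','s3',(260,140,320,190),4)
to([.565,-.039,.2],6.2)
a=cv2.imread('pics/w3.png');b=cv2.imread('pics/s3.png');c=np.zeros((400,760,3),np.uint8)
c[:400,:520]=a;c[:200,520:]=b;cv2.imwrite('pics/m3.png',c)"
```

```text
delta cm [-36.69  -8.05   0.34] yaw_y 23.5 tilt [-0.001 -0.    -1.   ] q7 -0.23 t 7.85 F [-0.5  0.2 -0.8] open 0.9999893015899364 pos [0.4929 0.3297 0.2033]
turn about tool z 17.250037001408714
```

View pics/m3.png

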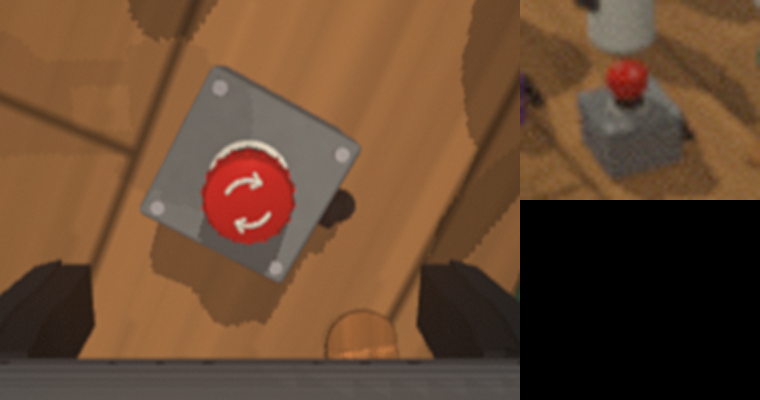

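```bash
python3 -c "
from h import *
p=np.mean([atz('wrist',200+u/2,100+v/2,.058) for u,v in((220,88),(343,155),(156,208),(276,268))],0)
print(p)
for z in(.091,.098):print(z,proj('wrist',[p[0],p[1],z]))
for z in(.098,.091,.074,.067):print(z,proj('side',[p[0],p[1],z]))
for n,k in(('s0',1),('s2',1),('s3',1)):
  im=cv2.imread(f'pics/{n}_full.png').astype(int)[140:200,265:315];m=(im[...,2]>120)&(im[...,1]<70);y,x=np.nonzero(m);print(n,y.min()+140,y.max()+140,(y.mean()+140).round(2),len(y))
"
```

```text
[0.49305  0.330175 0.058   ]
0.091 (np.float64(324.3), np.float64(200.0))
0.098 (np.float64(324.2), np.float64(202.3))
0.098 (np.float64(286.5), np.float64(156.6))
0.091 (np.float64(286.6), np.float64(158.2))
0.074 (np.float64(286.9), np.float64(161.8))
0.067 (np.float64(287.0), np.float64(163.3))
s0 155 162 158.16 51
s2 157 163 159.65 40
s3 155 162 158.0 50
```

The side view measures the head at row 158.0, against 158.2 at the start and 159.7 when latched, so it has sprung back up. On to the handle.

step_arm([
  [-4.6,-1,0,0,0,0,-1],
  [-4.6,-1,0,0,0,0,-1],
  [-4.6,-1,0,0,0,0,-1],
  [-4.6,-1,0,0,0,0,-1],
  [-4.6,-1,0,0,0,0,-1],
  [-4.6,-1,0,0,0,0,-1],
  [-4.6,-1,0,0,0,0,-1],
  [-4.5,-1,0,0,0,0,-1],
])

```text
clock: 8.85
tool_pos: [0.5651, -0.0402, 0.2021]
eef_rot: [0.549, 0.836, -0.001, -0.001]
contact_force: [-0.4, -0.3, 0.8]
opening: 0.997
finger_force: 0.0
```

step_arm([
  [0,0,0,0,0,8.6,-1],
  [0,0,0,0,0,8.6,-1],
  [0,0,0,0,0,0,-1],
  [0,0,0,0,0,0,-1],
])

```text
clock: 9.35
tool_pos: [0.5653, -0.0385, 0.2029]
eef_rot: [0.666, 0.746, -0.001, -0.001]
contact_force: [0.1, -0.2, 0.6]
opening: 0.996
finger_force: 0.0
```

```bash
python3 -c "
from h import *
snap('wrist','w4')
to([.565,-.039,.2],6.2);print(proj('wrist',[.565,-.039,.095]), proj('wrist',[.4806,-.0067,.054]))"
```

```text
delta cm [-0.05 -0.05  0.31] yaw_y 6.4 tilt [-0.001  0.    -1.   ] q7 0.13 t 9.4 F [-0.7  1.  -0.5] open 0.9976046001251749 pos [ 0.5655 -0.0384  0.2031]
turn about tool z 0.18886494995854264
(np.float64(326.7), np.float64(203.1)) (np.float64(241.4), np.float64(148.4))
```

View pics/w4.png

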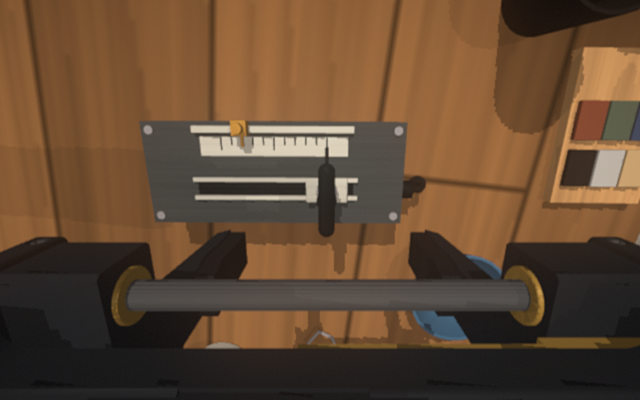

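The bar runs from (326,165) to (327,236), matching the prediction. The index is at about (327,147) and the brass marker at (240,130). A crop will give me the two indexes.

```bash
python3 -c "
from h import *
a=cv2.imread('pics/w4.png')[115:245,190:370];cv2.imwrite('pics/c4.png',cv2.resize(a,None,fx=4.4,fy=4.4,interpolation=cv2.INTER_CUBIC))"
```

```text
(no output)
```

View pics/c4.png

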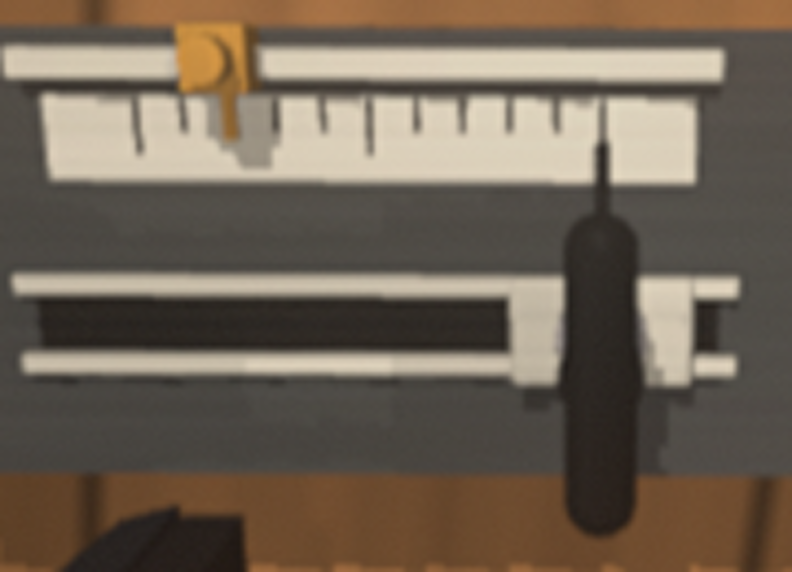

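```bash
python3 -c "
from h import *
f=lambda x,y,z: atz('wrist',190+(x+.5)/4.4-.5,115+(y+.5)/4.4-.5,z)
u=np.array([np.cos(.1075),np.sin(.1075),0])
P=f(602,146,.054);M=f(231,137,.054);b=f(601,375,.095)
c=[atz('wrist',*p,.05) for p in((161,216),(393,216),(148,130),(399,131))]
for i in(0,2):d=c[i+1]-c[i];print('yaw',np.arctan2(d[1],d[0]))
print(P,M,b,(P-M)@u,(b-P)@u)
to([b[0],b[1],.095-.002],6.2)"
```

```text
yaw 0.11244075443717548
yaw 0.10807785250974598
[0.5599 0.0028 0.054 ] [ 0.4812 -0.0042  0.054 ] [ 0.5643 -0.0362  0.095 ] 0.07899675080729823 0.0001901709893474124
delta cm [ 0.23 -0.08 11.01] yaw_y 6.4 tilt [-0.001  0.    -1.   ] q7 0.13 t 9.4 F [-0.7  1.  -0.5] open 0.9976046001251749 pos [ 0.5655 -0.0384  0.2031]
turn about tool z 0.18886494995854264
```

step_arm([
  [0.2,-0.1,2,0,0,0,-1],
  [0,0,3,0,0,0,-1],
  [0,0,3,0,0,0,-1],
  [0,0,2,0,0,0,-1],
  [0,0,1,0,0,0,-1],
  [0,0,0,0,0,0,1],
  [0,0,0,0,0,0,1],
  [0,0,0,0,0,0,1],
], force=35)

```text
clock: 10.4
tool_pos: [0.5651, -0.0368, 0.0945]
eef_rot: [0.667, 0.745, 0.001, 0.001]
contact_force: [0.6, 0.5, -0.1]
opening: 0.685
finger_force: 0.0
```

step_arm([
  [0,0,0,0,0,0,1],
  [0,0,0,0,0,0,1],
  [0,0,0,0,0,0,1],
  [0,0,0,0,0,0,1],
  [0,0,0,0,0,0,1],
])

```text
clock: 11.02
tool_pos: [0.564, -0.0369, 0.0937]
eef_rot: [0.668, 0.745, -0.0, -0.0]
contact_force: [-1.6, -0.6, 1.0]
opening: 0.139
finger_force: 34.6
```

```bash
python3 -c "
from h import *
to([.565,-.039,.093],6.2)"
```

```text
delta cm [-0.22  0.07  0.07] yaw_y 6.2 tilt [-0.001  0.    -1.   ] q7 0.13 t 11.025 F [-1.6 -0.6  1. ] open 0.13859727004833666 pos [ 0.564  -0.0369  0.0937]
turn about tool z 0.03925167506089622
```

step_arm([
  [0,-1,0,0,0,0,1],
  [0,-1,0,0,0,0,1],
  [0,-1,0,0,0,0,1],
  [0,-1,0,0,0,0,1],
  [0,-1,0,0,0,0,1],
  [0,-1,0,0,0,0,1],
  [0,-1,0,0,0,0,1],
  [0,0,0,0,0,0,1],
])

```text
clock: 12.02
tool_pos: [0.4999, -0.0437, 0.0938]
eef_rot: [0.667, 0.745, 0.004, 0.004]
contact_force: [10.7, 1.8, -10.9]
opening: 0.14
finger_force: 35.7
```

```bash
python3 -c "
from h import *
snap('wrist','w5',(190,90,440,240),3); to([.4812,-.0042,.093],6.2)
print(np.array(r.get_state()['tool_pos'])-[.564,-.0369,.0937], r.get_state()['finger_force'])"
```

```text
delta cm [ 4.14 -1.47  0.06] yaw_y 6.3 tilt [ 0.011  0.001 -1.   ] q7 0.14 t 12.075 F [ 10.9   1.7 -12.2] open 0.14472706418081308 pos [ 0.5003 -0.0437  0.0938]
turn about tool z 0.09220807310255452
[-0.06366489 -0.00680972  0.00011816] 35.64390912652016
```

View pics/w5.png

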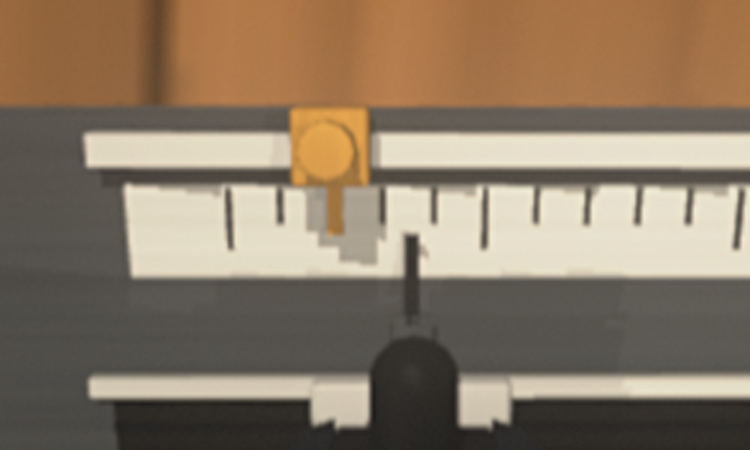

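The pointer is at crop x=411 and the mark at x=334, with 50.7 px per 10 mm. That leaves about 15 mm.

step_arm([
  [0,-0.5,0,0,0,0,1],
  [0,-0.5,0,0,0,0,1],
  [0,-0.5,0,0,0,0,1],
  [0,0,0,0,0,0,1],
  [0,0,0,0,0,0,1],
])

```text
clock: 12.7
tool_pos: [0.4869, -0.0451, 0.0938]
eef_rot: [0.667, 0.745, 0.005, 0.005]
contact_force: [12.0, 1.9, -12.9]
opening: 0.142
finger_force: 35.7
```

```bash
python3 -c "
from h import *
snap('wrist','w6',(220,130,360,210),5)
print((np.array(r.get_state()['tool_pos'])-[.564,-.0369,.0937])@[.994,.107,0], r.get_state()['finger_force'],r.get_state()['contact_force'])"
```

```text
-0.0774726637919339 35.73479622602463 [ 12.44723202   1.76443747 -12.74047519]
```

View pics/w6.png

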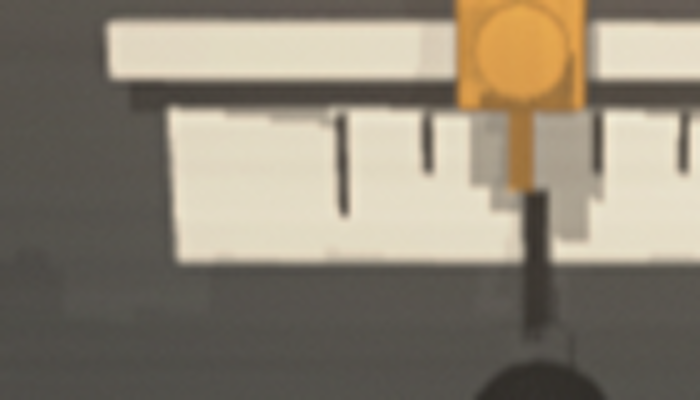

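The pointer tip is at x=536 and the mark at x=521, at 85 px per 10 mm. About 1.7 mm remains.

step_arm([
  [0,-0.2,0,0,0,0,1],
  [0,0,0,0,0,0,1],
  [0,0,0,0,0,0,1],
  [0,0,0,0,0,0,1],
])

```text
clock: 13.25
tool_pos: [0.4852, -0.0454, 0.0938]
eef_rot: [0.667, 0.745, 0.005, 0.005]
contact_force: [12.2, 0.6, -11.7]
opening: 0.137
finger_force: 35.8
```

```bash
python3 -c "
from h import *
snap('wrist','w7',(220,130,360,210),5)
im=cv2.imread('pics/w7.png')
print((np.array(r.get_state()['tool_pos'])-[.564,-.0369,.0937])@[.994,.107,0])
f=cv2.imread('pics/w7_full.png')
for y in(156,160,164,170,176):print(y,f[y,316:336].max(1))
for y in (156,160,164): print(y,[tuple(int(c) for c in p) for p in f[y,320:330]])"
```

```text
-0.07926076814179166
156 [222 179 166 166 161 161 160 155 156 161 161 158 159 162 168 171 169 169
 170 171]
160 [223 181 168 171 171 172 167 156 156 161 160 158 158 163 169 172 172 172
 171 170]
164 [220 177 165 166 169 168 164 154 155 160 161 158 158 162 167 169 170 168
 169 168]
170 [229 229 229 231 224 178 153 147 119  74  58  59  68 113 166 173 172 172
 171 172]
176 [226 227 227 227 225 219 217 202 135  73  60  63  69 112 165 177 175 174
 173 168]
156 [(136, 152, 161), (136, 151, 161), (135, 151, 160), (127, 145, 155), (105, 134, 156), (73, 121, 161), (63, 117, 161), (62, 115, 158), (64, 116, 159), (94, 129, 162)]
160 [(143, 161, 171), (145, 162, 172), (141, 158, 167), (129, 146, 156), (106, 134, 156), (73, 121, 161), (63, 116, 160), (62, 116, 158), (64, 115, 158), (95, 130, 163)]
164 [(142, 159, 169), (142, 159, 168), (139, 155, 164), (126, 143, 154), (105, 132, 155), (73, 120, 160), (64, 118, 161), (62, 115, 158), (65, 116, 158), (94, 130, 162)]
```

The mark is centred on column 326.6 and the pointer on 326.4, so they line up to within about 0.2 mm. The handle is held, so I'm handing in.

```bash
python3 -c "
from plant import r
print(r.finish_job())"
```

```text
the job is handed in; nothing more can be done
None
```

I pressed the emergency stop until it latched, twisted it clockwise and let go so it sprang back up, then drew the speed control about 79 mm until its index met the set marker (within about 0.2 mm) and handed in at about 13.3 s with the handle still held there; the judge's verdict was not shown.

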